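Clamp a glued board in the ratchet press

TASK

The green press on the table has to clamp the freshly glued wooden board lying in it. Gently push the small red reversing lever on its ratchet handle over to the tightening side, then swing the handle back and forth by its black knob until the steel foot bears firmly on the board: keep on slowly after the foot has met it and stop when the push at the knob has risen by about 4 N above its free-running value, without overtightening. Let go, and leave the board and the things standing around where they are.

Things in the scene. Friction and masses are not known exactly. Their poses are not given: they have to be found in the camera images.
- press: Green bench press fixed to the table: base 170x190x22 mm, two columns, head beam 132 mm high. Origin: centre of the base's underside, on the vertical screw axis; z up; y along the beam; in mid-swing the handle points along its -x. The screw bears a wheel of 16 brass pins above the head; turning it clockwise from above (tightening) lowers the foot 9 mm per rad; it stays where it is left.
- handle (a joint): Angle of the steel ratchet bar (18 mm wide, top face 167 mm above the table) about the screw axis: 0 along the press's -x, growing clockwise from above, stops at -0.7 and 0.7 rad; it stays where it is left. Lever on tighten: clockwise drives the screw (after up to 0.4 rad of play), anticlockwise clicks freely back over the pins with about 1.5 to 4 N at the knob.
- knob_mid (a point): Middle of the black knob: upright cylinder 24 mm across, spinning freely, 168 to 212 mm above the table, axis 110 mm from the screw axis; the point is 190 mm high. Driving takes about 9 N here in slow motion while the screw runs free (about 5 N remains when halted); once the foot presses, both rise steadily over a few centimetres of swing: 4 N more is right (50 N on the board), 7 N more is too much.
- reverser (a joint): Angle of the red reversing lever (pawl) relative to the handle: about -0.34 is loosen, +0.34 tighten, growing clockwise from above. Past the middle a spring snaps it over and holds it there (1 to 2 N at the lever's end; the handle's friction holds the bar meanwhile); with a claw riding on a pin it may read as little as 0.1.
- tab_end (a point): Near the free end of the red reversing lever, an upright fin on the handle bar, 8 mm thick, 34 mm long, 169 to 197 mm above the table. It turns about an upright pivot on the bar, 42 mm from the screw axis, and points out towards the knob. The point is 26 mm from the pivot, 183 mm high; its x axis points back along the fin to the pivot, z is up.
- plate: Green pressure plate on the screw's end with the sprung steel foot (96 x 96 x 8 mm) hanging below it on rubber springs. Origin: centre of the green plate's underside (above the springs). The foot starts 13 to 16 mm above the board, which is more than one swing of the handle.
- board: Loose board of three glued wood layers, light-dark-light, 104 x 104 x 18 mm, lying on the bed under the foot. Origin: centre of its underside.
- red_pot: Small paint pot with red band and white cap, 36 mm diameter, 41 mm high, bystander. Origin: centre of its underside.
- blue_pot: Small paint pot with blue band and white cap, 36 mm diameter, 41 mm high, bystander. Origin: centre of its underside.
- eraser: Blue-sleeved white eraser, 18 x 42 x 12 mm, lying flat, bystander. Origin: centre of its underside.

How it is judged:
On the way, in this order (a step that is already met when the one before it is completed fails the run):
1. the reversing lever has been pushed over to tighten (value of joint reverser above 0.07 rad), for 0.2 s.
2. the foot has been brought down onto the board (contact force between plate and board above 3 N), for 0.1 s.
At the end, for the whole second after the job is handed in: The foot bears on the board with 20 to 85 N (aim for 50 N), the reversing lever is on tighten (above 0.07 rad), the handle is at rest, the board lies within 10 mm and the pots and the eraser within 20 mm of where they started (contact force between plate and board between 20 and 85 N and value of joint reverser above 0.07 rad and distance of board from where it was at the start of the episode below 0.01 m and velocity of joint handle between -0.1 and 0.1 rad/s and distance of each of red_pot, blue_pot, eraser from where it was at the start of the episode below 0.02 m); the robot touches nothing.
It fails at once if the board is crushed (more than 110 N under the foot) (contact force between plate and board above 110 N).
It fails at once if the reversing lever is forced (more than 20 N of push by the gripper) (contact force between the fingers and reverser above 20 N).
It fails at once if a paint pot is knocked over (angle between any of red_pot, blue_pot's own z axis and vertical above 0.6 rad).
It also fails if it takes over 69 s, if anything falls off the work surface, if the arm or the gripper's body presses on something with over 40 N, if the wrist force passes 120 N, or if a joint passes its speed limit or range.

ROBOT

A 7-joint arm with a two-finger parallel gripper is mounted at the origin on a cart in front of the work surface, level with it; the furniture and walls round the work are solid. World frame = base frame: x ahead of the robot, y to its left, z up, the work surface at z = 0. Lengths are in m, angles in rad, forces in N, time in s.
With the tool pointing down it reaches from about 0.425 to 0.95 m from the base axis. Payload 4.7 kg.
Tool frame: the origin (TCP) lies midway between the tips of the shut fingers; the grasp point (between the pads) lies 19 mm behind it; z points along the fingers, y is the direction in which the jaws open and shut (so a half turn about z gives the same grasp; the last joint's range is limited). The gripper opens to 87 mm and grips with 3 to 60 N. Pads are 19 mm wide; open, the fingers measure 117 mm over their backs; the gripper's body (75 mm by 190 mm) begins 51 mm behind the grasp point.
Start: joints at [-1.223, 0.469, -0.049, 1.532, 0.024, 1.141, -0.082], TCP at [0.248, 0.628, 0.223] pointing down, gripper open.
Joint ranges: [-2.59, 2.59], [-0.33, 1.99], [-1.39, 1.29], [0.1, 2.45], [-1.04, 4.18], [0.21, 1.99], [-2.66, 2.66]. Speed limits (rad/s): [2.57, 2.57, 3.14, 3.14, 3.14, 3.14, 3.14].

INTERFACE

Orientations are given as a unit quaternion [x, y, z, w].
In Python, from bench import robot gives the robot as it stands.
- The arm moves only by the tool play_rows, never from a script. Its argument "plan" is one flat list of numbers, 6 for each row, row after row: the shift along the world's x, y, z in m, then the turn, a rotation vector about the world's x, y, z in rad. A call has 1 to 5 rows; each row is the pose to reach, as a shift and turn from the pose commanded when the call began; what a row does not reach only later rows make up. A row lasts 1/10 s, in which the tool goes at most 50 mm and 8.59 degrees, less where a joint would pass 70% of its speed; a pose out of reach is approached as far as the arm can. A call with a gripper value outside its range is refused whole. "grip" is the finger opening in m, from 0 to 0.087, set as the call begins (left out, the last holds). The fingers move at their own pace and stop on an object; "newtons" is the grip in N (left out, the last holds). Time passes only in rows, so rows that repeat a pose let the fingers close. It gives the time, the measured TCP pose, the force and the opening at its end, in the units of the state.
- robot.sense(): the state, without advancing time (a new reading comes with each control period).
- robot.read_camera(name): name is "side" or "top"; returns (picture, depth): 400x640x3 uint8, blue, green, red; 400x640 float32, m along the optical axis (not along the pixel's ray), 0 where there is no reading.
- robot.camera_info(name): a dict with "vertical_fov" (degrees; the focal length in pixels is half the picture's height over the tangent of half this angle, whatever the lens; pixels are square), "cx", "cy" (the principal point, pixels), "distortion" ([k1, k2, p1, p2, k3] as OpenCV has them; the pictures are not rectified), "R" (3x3) and "t" (3): a world point X has camera coordinates R X + t. Camera axes: x right, y down, z forward; pixel columns grow to the right and rows downward; lengths in m; the calibration is good to about 2 mm. A picture is of the moment at which its call begins. camera_info takes no time and is no camera call.
- robot.finish_job(): hands the job in, once; it reports no verdict.
The state is a dict: "clock": time; "joint_positions": joint angles; "joint_velocities": joint speeds; "tau": joint torques, N m; "ee_pos": TCP position; "tcp_rot": TCP orientation; "contact_force": force on the tool from outside, world axes, zero at the start; "torque": the same for the moment, N m; "grip_width": opening from 0.0 (shut) to 1.0 (fully open).
Only numpy, scipy, OpenCV 4.12 (cv2) and the standard library are available. Lean on these libraries where they do the work, as an engineer would, in place of code of your own. Each camera call takes 0.05 s, during which the arm holds its last target. There are 200 camera calls.

## Working session

There is one attempt and no reset: what is moved stays moved. The work goes in short steps, Python scripts to look and compute and a tool call to move; the robot and the scene stay as the last step left them, time stands still between calls to the robot, and variables do not carry over. Pictures are saved under pics/ and viewed, about 8 in all and at most 12, crops included, and the job is handed in when it is done.

Besides the shell and the picture viewer there is one more tool, called after "Request:" as a command line: name --argument value ..., lists and objects as JSON in quotes. play_rows: Moves the arm, as the interface text tells. Its arguments: {"type":"object","properties":{"plan":{"type":"array"},"grip":{"type":"number"},"newtons":{"type":"number"}},"required":["plan"]}

```bash
mkdir -p pics; cat > h.py <<'E'
from bench import robot
import numpy as np, cv2
def K(n):
    c=robot.camera_info(n); f=200/np.tan(np.radians(c['vertical_fov'])/2)
    return np.array([[f,0,c['cx']],[0,f,c['cy']],[0,0,1]]),np.array(c['distortion'],float),np.array(c['R']),np.array(c['t']).ravel()
def world(n,uv,d):
    k,D,R,t=K(n); p=cv2.undistortPoints(np.array(uv,float).reshape(-1,1,2),k,D)[:,0]
    d=np.ravel(d); return (np.c_[p*d[:,None],d]-t)@R
def atz(n,uv,z):
    k,D,R,t=K(n); p=cv2.undistortPoints(np.array(uv,float).reshape(-1,1,2),k,D)[:,0]
    r=np.c_[p,np.ones(len(p))]@R; o=-R.T@t; return o+r*((z-o[2])/r[:,2])[:,None]
def proj(n,X):
    k,D,R,t=K(n); return cv2.projectPoints(np.array(X,float).reshape(-1,1,3),cv2.Rodrigues(R)[0],t,k,D)[0][:,0]
E
python3 - <<'E'
from h import *
for n in('top','side'):
    im,d=robot.read_camera(n); cv2.imwrite(f'pics/{n}0.png',im); np.savez(f'{n}0',im=im,d=d)
    k,D,R,t=K(n);print(n,k[0,0],-R.T@t,R[2])
print(robot.sense())
E
```

```text
top 395.1390991035785 [0.49341156 0.03703795 1.02925606] [ 0.14413499  0.02591648 -0.9892186 ]
side 501.07831894881093 [ 0.29558172 -0.79733357  0.79528409] [ 0.30158382  0.75312698 -0.5846768 ]
{'clock': 0.1, 'joint_positions': array([-1.22293334,  0.46937332, -0.0485953 ,  1.53354801,  0.02415668,
        1.14102873, -0.08229011]), 'joint_velocities': array([ 6.86516819e-04, -1.12281939e-04, -2.66434571e-05, -4.69409437e-03,
       -1.25101658e-03,  5.68370238e-04,  3.32623408e-04]), 'tau': array([ 1.05248884e-03, -5.09169745e+01, -8.10241699e-02, -2.36829722e+01,
       -6.14854298e-02,  3.45109042e-02,  7.32533317e-05]), 'ee_pos': array([0.24814659, 0.62715733, 0.22160716]), 'tcp_rot': array([ 1.87238599e-01,  9.82314066e-01, -8.78244279e-04, -1.09787614e-04]), 'contact_force': array([-0.1072344 ,  0.82601703, -0.14070566]), 'torque': array([ 0.01286454,  0.00362182, -0.01391407]), 'grip_width': 1.0009490688158695}
```

View pics/top0.png

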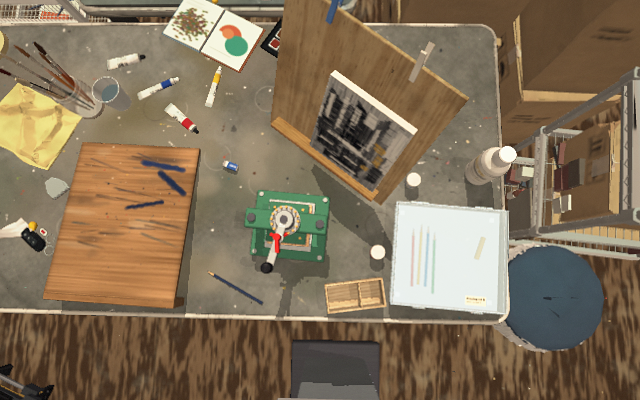

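View pics/side0.png

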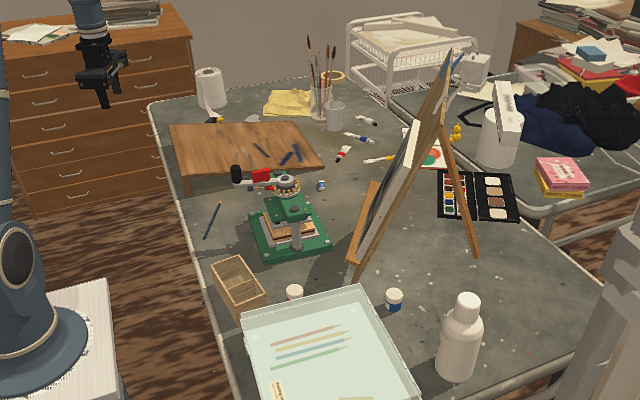

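The top view shows the press around (287,225). The handle points down-left, with the knob at (267,267) and the red lever around (276,243). The pots are at (378,252) and (414,180), the eraser at (230,167), and the easel stands up and to the right.

```bash
python3 - <<'E'
from h import *
a=np.load('top0.npz')['im'][180:280,235:340]; b=np.load('side0.npz')['im'][155:265,220:340]
a=cv2.resize(a,(400,381),interpolation=2);b=cv2.resize(b,(400,367),interpolation=2)
b=cv2.copyMakeBorder(b,0,14,0,0,0); cv2.imwrite('pics/crop.png',np.hstack([a,b]))
d=np.load('top0.npz')['d']; im=np.load('top0.npz')['im'].astype(int)
def blob(m,name):
    v,u=np.nonzero(m); W=world('top',np.c_[u,v],d[v,u]); print(name,len(u),np.median(u),np.median(v),W.mean(0).round(4),W.min(0).round(3),W.max(0).round(3)); return W
s=np.zeros(d.shape,bool); s[185:275,240:335]=1
B,G,R=im[...,0],im[...,1],im[...,2]
W=blob(s&(R>130)&(G<70)&(B<70),'red'); 
if len(W): W=W[W[:,2]>.16]; c=W.mean(0);u,S,V=np.linalg.svd((W-c)[:,:2]);print(c,V[0])
s2=np.zeros(d.shape,bool); s2[255:278,255:278]=1
v,u=np.nonzero(s2); W=world('top',np.c_[u,v],d[v,u]); m=W[:,2]>.195; print('knob',m.sum(),W[m].mean(0),W[m].min(0),W[m].max(0))
# green base: corners
m=(s&(G>R+25)&(G>B+15)); v,u=np.nonzero(m); W=world('top',np.c_[u,v],d[v,u])
for lo,hi in((.01,.04),(.12,.145)):
    q=W[(W[:,2]>lo)&(W[:,2]<hi)]; r=cv2.minAreaRect((q[:,:2]*1000).astype(np.float32)); print(lo,len(q),q.mean(0),r)
# screw/disc
v,u=np.nonzero(s); W=world('top',np.c_[u,v],d[v,u]); print(np.histogram(W[:,2],bins=np.arange(0,.23,.01)))
E
```

```text
red 110 276.0 238.0 [0.5377 0.1461 0.186 ] [0.512 0.127 0.093] [0.558 0.177 0.2  ]
[0.53345843 0.14529391 0.19659804] [-0.9964332  -0.08438535]
knob 109 [0.47950508 0.15733318 0.24586563] [0.46814342 0.03703795 0.19531897] [0.49341156 0.1743678  1.02925606]
0.01 1761 [0.58416178 0.13237127 0.02181838] ((585.7421875, 135.4439239501953), (188.7553253173828, 169.01556396484375), 85.18544006347656)
0.12 937 [0.58389263 0.13244773 0.13150299] ((584.7536010742188, 135.07717895507812), (188.57931518554688, 46.28303146362305), 85.25489807128906)
(array([1549,  360, 1796,  160,   92,   12,    7,   11,   89,  447,    0,
         12,  192,  951,  245,  130,  423,   55,   18,  104,   66,   35]), array([0.  , 0.01, 0.02, 0.03, 0.04, 0.05, 0.06, 0.07, 0.08, 0.09, 0.1 ,
       0.11, 0.12, 0.13, 0.14, 0.15, 0.16, 0.17, 0.18, 0.19, 0.2 , 0.21,
       0.22]))
```

View pics/crop.png

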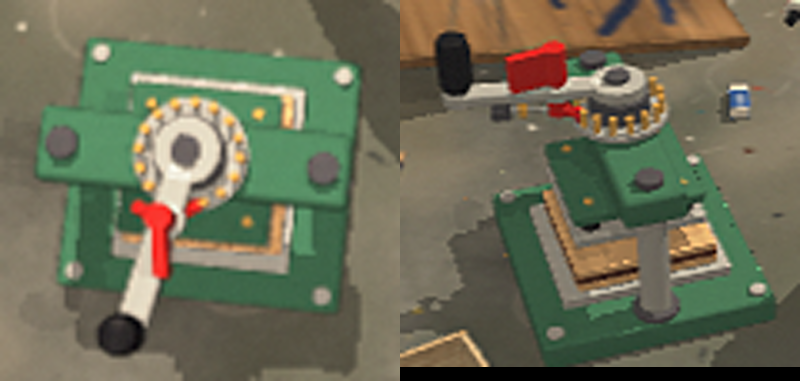

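```bash
cat > fit.py <<'E'
from h import *
from scipy.optimize import least_squares
def knob(n='top',im=None,d=None,show=True):
    k,D,R,t=K(n)
    s=np.zeros(d.shape,bool); s[235:290,225:345]=1
    s&=(im.max(2)<60); v,u=np.nonzero(s); W=world(n,np.c_[u,v],d[v,u]); m=(W[:,2]>.205)&(W[:,2]<.22)
    q=W[m]; r=cv2.minEnclosingCircle((q[:,:2]*1000).astype(np.float32)); return m.sum(),q.mean(0).round(4),r
def red(im,d):
    im=im.astype(int);s=np.zeros(d.shape,bool); s[215:270,245:325]=1
    s&=(im[...,2]>120)&(im[...,1]<80)&(im[...,0]<80); v,u=np.nonzero(s); W=world('top',np.c_[u,v],d[v,u]); return W[(W[:,2]>.185)&(W[:,2]<.21)]
E
python3 - <<'E'
from fit import *
z=np.load('top0.npz'); print(knob('top',z['im'],z['d']))
W=red(z['im'],z['d']); c=W.mean(0); V=np.linalg.svd((W-c)[:,:2])[2][0]; V*=-np.sign(V[0]); p=(W-c)[:,:2]@V; print(len(W),c,V,p.min(),p.max(),c[:2]+V*p.max())
z=np.load('side0.npz'); im=z['im'];d=z['d']
s=np.zeros(d.shape,bool); s[155:190,225:250]=1; s&=im.max(2)<60; v,u=np.nonzero(s); W=world('side',np.c_[u,v],d[v,u]); W=W[(W[:,2]>.168)&(W[:,2]<.22)]; print('side knob',len(W),W.mean(0),W.min(0),W.max(0))
E
```

```text
(np.int64(78), array([0.4788, 0.164 , 0.2095]), ((478.4803771972656, 164.7466583251953), 11.294177055358887))
86 [0.5332321  0.14532104 0.19658995] [-0.99700767 -0.07730275] -0.016696396484804657 0.021502903286881415 [0.51179354 0.14365881]
side knob 174 [0.4757014  0.15796371 0.19407069] [0.46508801 0.14977839 0.17037689] [0.48844533 0.17157287 0.21277453]
```

Request:
play_rows --plan '[0,0,0.04,0,0,0,0.02,-0.04,0.06,0,0,0,0.04,-0.09,0.06,0,0,0,0.06,-0.135,0.06,0,0,0,0.08,-0.18,0.06,0,0,0]' --grip 0 --newtons 20

```text
clock: 0.6
ee_pos: [0.3278, 0.4478, 0.2823]
tcp_rot: [0.187, 0.982, -0.0, -0.0]
contact_force: [0.2, -0.1, -0.8]
grip_width: 0.626
```

Request:
play_rows --plan '[0.024,-0.042,0,0,0,0,0.048,-0.084,0,0,0,0,0.072,-0.126,0,0,0,0,0.096,-0.168,0,0,0,0,0.12,-0.21,0,0,0,0]'

```text
clock: 1.1
ee_pos: [0.4478, 0.2378, 0.2824]
tcp_rot: [0.187, 0.982, 0.0, -0.0]
contact_force: [1.0, -0.4, 1.0]
grip_width: 0.17
```

Request:
play_rows --plan '[0.024,-0.042,0,0,0,0,0.048,-0.084,0,0,0,0,0.071,-0.128,0,0,0,0.05,0.071,-0.128,-0.02,0,0,0.1,0.071,-0.128,-0.04,0,0,0.1]'

```text
clock: 1.6
ee_pos: [0.5192, 0.1097, 0.2423]
tcp_rot: [0.14, 0.99, 0.0, 0.001]
contact_force: [1.0, 0.2, -0.6]
grip_width: 0.005
```

Request:
play_rows --plan '[0,0,-0.02,0,0,0,0,0,-0.04,0,0,0,0,0,-0.06,0,0,0,0,0,-0.062,0,0,0,0,0,-0.062,0,0,0]'

```text
clock: 2.1
ee_pos: [0.5181, 0.1118, 0.1803]
tcp_rot: [0.138, 0.99, -0.0, -0.001]
contact_force: [0.2, -0.6, 0.0]
grip_width: 0.009
```

Request:
play_rows --plan '[0,0.003,0,0,0,0,0,0.006,0,0,0,0,0,0.008,0,0,0,0,0,0.01,0,0,0,0,0,0.012,0,0,0,0]'

```text
clock: 2.6
ee_pos: [0.5185, 0.1241, 0.1809]
tcp_rot: [0.138, 0.99, 0.0, 0.0]
contact_force: [0.3, -0.8, -0.3]
grip_width: 0.004
```

```bash
python3 - <<'E'
from h import *
im,d=robot.read_camera('side'); a=cv2.resize(im[120:240,210:350],(800,686),interpolation=2)[:600]
cv2.imwrite('pics/push.png',a); print(robot.sense()['contact_force'])
E
```

```text
[-0.51396227  0.52719437  0.3276081 ]
```

View pics/push.png

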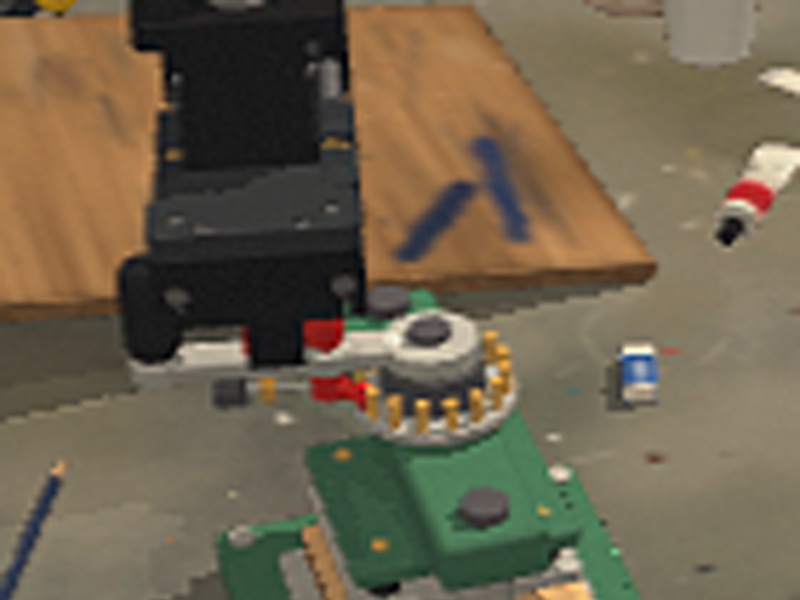

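The shut fingers stand in front of the red fin, near its end (around (275,340) in the crop), and clear the bar. I'll keep pushing slowly.

Request:
play_rows --plan '[0,0.001,0,0,0,0,0,0.002,0,0,0,0,0,0.003,0,0,0,0,0,0.004,0,0,0,0,0,0.005,0,0,0,0]'

```text
clock: 3.15
ee_pos: [0.5184, 0.1289, 0.1805]
tcp_rot: [0.138, 0.99, 0.0, -0.0]
contact_force: [-0.3, 0.7, -0.3]
grip_width: 0.009
```

Request:
play_rows --plan '[0,0.001,0,0,0,0,0,0.002,0,0,0,0,0,0.003,0,0,0,0,0,0.004,0,0,0,0,0,0.005,0,0,0,0]'

```text
clock: 3.65
ee_pos: [0.5181, 0.1339, 0.1805]
tcp_rot: [0.138, 0.99, -0.0, -0.0]
contact_force: [-1.3, -0.6, 0.1]
grip_width: 0.004
```

Request:
play_rows --plan '[0,0.001,0,0,0,0,0,0.002,0,0,0,0,0,0.003,0,0,0,0,0,0.004,0,0,0,0,0,0.005,0,0,0,0]'

```text
clock: 4.15
ee_pos: [0.5185, 0.1391, 0.1806]
tcp_rot: [0.138, 0.99, 0.0, 0.0]
contact_force: [-0.7, -0.1, -0.1]
grip_width: 0.006
```

Request:
play_rows --plan '[0,0.001,0,0,0,0,0,0.002,0,0,0,0,0,0.003,0,0,0,0,0,0.004,0,0,0,0,0,0.005,0,0,0,0]'

```text
clock: 4.65
ee_pos: [0.5184, 0.144, 0.1806]
tcp_rot: [0.138, 0.99, 0.0, 0.0]
contact_force: [0.3, -0.1, -0.1]
grip_width: 0.005
```

Request:
play_rows --plan '[0,-0.01,0,0,0,0,0,-0.02,0,0,0,0,0,-0.02,0.04,0,0,0,0,-0.02,0.08,0,0,0,-0.02,-0.06,0.08,0,0,0]'

```text
clock: 5.15
ee_pos: [0.5031, 0.0878, 0.2658]
tcp_rot: [0.135, 0.991, 0.003, 0.006]
contact_force: [1.0, -0.4, -0.1]
grip_width: 0.006
```

Request:
play_rows --plan '[-0.03,-0.04,0,0,0,0,-0.05,-0.07,0,0,0,0,-0.05,-0.07,0,0,0,0]' --grip 0.05

```text
clock: 5.45
ee_pos: [0.4456, 0.0082, 0.2607]
tcp_rot: [0.142, 0.99, -0.0, -0.0]
contact_force: [-0.2, 0.4, 0.8]
grip_width: 0.196
```

```bash
python3 - <<'E'
from fit import *
im,d=robot.read_camera('top'); print(knob('top',im,d))
W=red(im,d); c=W.mean(0); V=np.linalg.svd((W-c)[:,:2])[2][0]; V*=-np.sign(V[0]); p=(W-c)[:,:2]@V; print(len(W),c,V,c[:2]+V*p.max())
cv2.imwrite('pics/after.png',cv2.resize(im[180:290,230:340],(600,600),interpolation=2)); print(robot.sense()['ee_pos'])
E
```

```text
(np.int64(86), array([0.4794, 0.1648, 0.2092]), ((479.7352600097656, 165.29531860351562), 10.82672119140625))
89 [0.5347865  0.15176233 0.19622062] [-0.85160045  0.52419145] [0.5152002  0.16381842]
[0.4472263  0.01087513 0.26093603]
```

View pics/after.png

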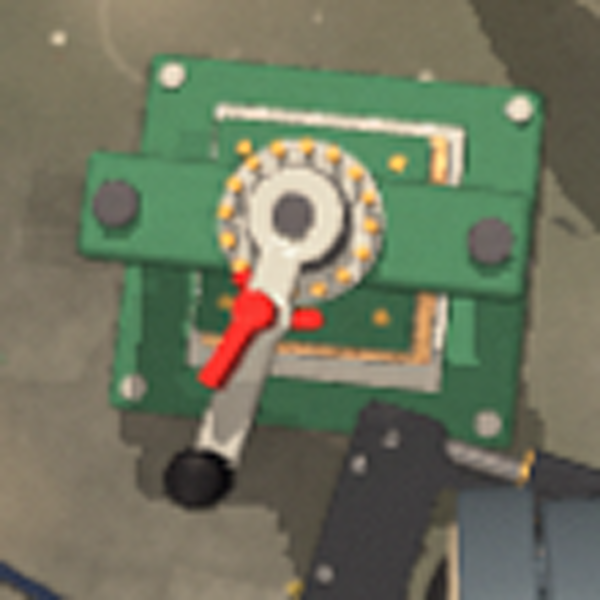

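The fin now lies on the tighten side: its tip is at about (210,380) in the crop, at +0.29 rad to the bar. The handle hasn't moved, and the knob is at (200,478). Next I'll straddle the knob.

Request:
play_rows --plan '[0.008,0.04,0,0,0,0,0.016,0.08,0,0,0,0,0.024,0.12,0,0,0,0,0.031,0.153,0,0,0,0.02,0.031,0.153,0,0,0,0.02]'

```text
clock: 6.0
ee_pos: [0.4797, 0.1732, 0.2601]
tcp_rot: [0.123, 0.992, 0.001, -0.0]
contact_force: [-0.9, -0.5, -0.3]
grip_width: 0.564
```

Request:
play_rows --plan '[0,0,-0.03,0,0,0,0,0,-0.05,0,0,0,0,0,-0.07,0,0,0,0,0,-0.083,0,0,0,0,0,-0.083,0,0,0]'

```text
clock: 6.5
ee_pos: [0.4784, 0.1662, 0.1759]
tcp_rot: [0.128, 0.992, -0.001, -0.002]
contact_force: [0.5, 0.0, -0.3]
grip_width: 0.577
```

Request:
play_rows --plan '[0,0,0,0,0,0,0,0,0,0,0,0,0,0,0,0,0,0,0,0,0,0,0,0]' --grip 0.026 --newtons 40

```text
clock: 6.9
ee_pos: [0.4798, 0.167, 0.1783]
tcp_rot: [0.128, 0.992, 0.0, 0.001]
contact_force: [-0.1, -0.8, -1.3]
grip_width: 0.332
```

```bash
python3 - <<'E'
from h import *
im,d=robot.read_camera('side'); a=cv2.resize(im[120:220,210:340],(780,600),interpolation=2)
cv2.imwrite('pics/grip.png',a); s=robot.sense(); print(s['contact_force'],s['ee_pos'],s['grip_width']*.087)
c=np.array([.5852,.1353]);p=s['ee_pos'][:2]-c; print(np.hypot(*p),np.degrees(np.arctan2(p[1],p[0])))
E
```

```text
[-0.14640915 -1.64993504  0.47944871] [0.4796385  0.16695805 0.1781378 ] 0.02729470791863727
0.11020645629373381 163.3059347506064
```

View pics/grip.png

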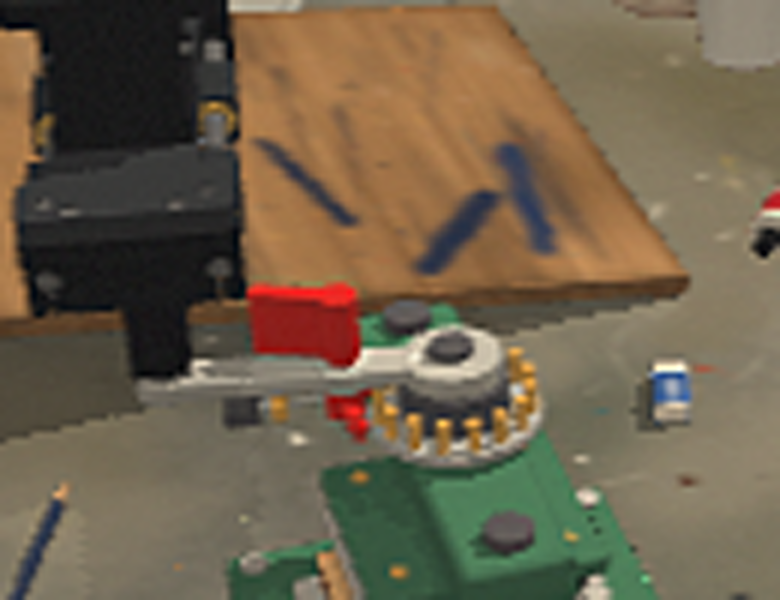

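The gripper straddles the knob at the left end of the bar and is clear of the red fin. I'll generate the arc tables.

```bash
cat > arc.py <<'E'
import numpy as np
def P(th): a=np.radians(175.2-th); return np.array([np.cos(a),np.sin(a)])*.1104
def tab(a,b,step):
    n=int(round(abs(b-a)/step)); th=np.linspace(a,b,n+1)
    for i in range(0,n,5):
        s=th[i]; print('%.1f>%.1f'%(s,th[min(i+5,n)]),', '.join('%.4f, %.4f, 0, 0, 0, %.3f'%(*(P(t)-P(s)),-np.radians(t-s)) for t in th[i+1:i+6]))
E
python3 -c "
from arc import *
tab(11.5,36.5,2.5); print(); tab(36.5,-35.5,3.6); print(); tab(-35.5,36.5,2.4)"
```

```text
11.5>24.0 0.0015, 0.0046, 0, 0, 0, -0.044, 0.0031, 0.0091, 0, 0, 0, -0.087, 0.0050, 0.0136, 0, 0, 0, -0.131, 0.0070, 0.0179, 0, 0, 0, -0.175, 0.0092, 0.0222, 0, 0, 0, -0.218
24.0>36.5 0.0024, 0.0042, 0, 0, 0, -0.044, 0.0050, 0.0082, 0, 0, 0, -0.087, 0.0078, 0.0122, 0, 0, 0, -0.131, 0.0107, 0.0160, 0, 0, 0, -0.175, 0.0138, 0.0197, 0, 0, 0, -0.218

36.5>18.5 -0.0044, -0.0054, 0, 0, 0, 0.063, -0.0085, -0.0110, 0, 0, 0, 0.126, -0.0122, -0.0168, 0, 0, 0, 0.188, -0.0155, -0.0229, 0, 0, 0, 0.251, -0.0185, -0.0292, 0, 0, 0, 0.314
18.5>0.5 -0.0025, -0.0065, 0, 0, 0, 0.063, -0.0047, -0.0131, 0, 0, 0, 0.126, -0.0064, -0.0198, 0, 0, 0, 0.188, -0.0077, -0.0266, 0, 0, 0, 0.251, -0.0085, -0.0335, 0, 0, 0, 0.314
0.5>-17.5 -0.0004, -0.0069, 0, 0, 0, 0.063, -0.0004, -0.0139, 0, 0, 0, 0.126, 0.0000, -0.0208, 0, 0, 0, 0.188, 0.0009, -0.0277, 0, 0, 0, 0.251, 0.0022, -0.0345, 0, 0, 0, 0.314
-17.5>-35.5 0.0017, -0.0067, 0, 0, 0, 0.063, 0.0039, -0.0133, 0, 0, 0, 0.126, 0.0065, -0.0198, 0, 0, 0, 0.188, 0.0094, -0.0260, 0, 0, 0, 0.251, 0.0128, -0.0321, 0, 0, 0, 0.314

-35.5>-23.5 -0.0023, 0.0040, 0, 0, 0, -0.
[... 320 characters left out ...]

-11.5>0.5 -0.0004, 0.0046, 0, 0, 0, -0.042, -0.0007, 0.0092, 0, 0, 0, -0.084, -0.0007, 0.0138, 0, 0, 0, -0.126, -0.0006, 0.0185, 0, 0, 0, -0.168, -0.0003, 0.0231, 0, 0, 0, -0.209
0.5>12.5 0.0005, 0.0046, 0, 0, 0, -0.042, 0.0012, 0.0092, 0, 0, 0, -0.084, 0.0021, 0.0137, 0, 0, 0, -0.126, 0.0032, 0.0182, 0, 0, 0, -0.168, 0.0045, 0.0226, 0, 0, 0, -0.209
12.5>24.5 0.0015, 0.0044, 0, 0, 0, -0.042, 0.0031, 0.0087, 0, 0, 0, -0.084, 0.0049, 0.0130, 0, 0, 0, -0.126, 0.0070, 0.0171, 0, 0, 0, -0.168, 0.0091, 0.0212, 0, 0, 0, -0.209
24.5>36.5 0.0023, 0.0040, 0, 0, 0, -0.042, 0.0049, 0.0079, 0, 0, 0, -0.084, 0.0075, 0.0116, 0, 0, 0, -0.126, 0.0104, 0.0153, 0, 0, 0, -0.168, 0.0133, 0.0188, 0, 0, 0, -0.209
```

Request:
play_rows --plan '[0.0015,0.0046,0,0,0,-0.044,0.0031,0.0091,0,0,0,-0.087,0.005,0.0136,0,0,0,-0.131,0.007,0.0179,0,0,0,-0.175,0.0092,0.0222,0,0,0,-0.218]'

```text
clock: 7.45
ee_pos: [0.4887, 0.1886, 0.1779]
tcp_rot: [0.236, 0.972, -0.0, 0.0]
contact_force: [-1.6, -0.8, 1.1]
grip_width: 0.3
```

Request:
play_rows --plan '[0.0024,0.0042,0,0,0,-0.044,0.005,0.0082,0,0,0,-0.087,0.0078,0.0122,0,0,0,-0.131,0.0107,0.016,0,0,0,-0.175,0.0138,0.0197,0,0,0,-0.218]'

```text
clock: 7.95
ee_pos: [0.5011, 0.2067, 0.1777]
tcp_rot: [0.341, 0.94, -0.002, -0.001]
contact_force: [-6.3, -6.1, 7.8]
grip_width: 0.298
```

```bash
cat > st.py <<'E'
from h import *
s=robot.sense(); p=s['ee_pos'][:2]-[.5852,.1353]; a=np.arctan2(p[1],p[0]); f=s['contact_force']
q=s['tcp_rot']; ty=np.degrees(2*np.arctan2(q[1],q[0]))-90
print('t',s['clock'],'z',s['ee_pos'][2],'r',np.hypot(*p),'theta',175.2-np.degrees(a),'tool',85.2-ty,'Ftan(resist)',-(f[0]*np.sin(a)-f[1]*np.cos(a)),'Frad',f[0]*np.cos(a)+f[1]*np.sin(a),f)
E
python3 st.py
```

```text
t 7.95 z 0.17767245447556412 r 0.11031623172920209 theta 35.5335266959668 tool 35.017420623136005 Ftan(resist) 8.754869495129515 Frad 0.8905502268742831 [-6.34532352 -6.09735098  7.81874405]
```

Request:
play_rows --plan '[-0.0044,-0.0054,0,0,0,0.063,-0.0085,-0.011,0,0,0,0.126,-0.0122,-0.0168,0,0,0,0.188,-0.0155,-0.0229,0,0,0,0.251,-0.0185,-0.0292,0,0,0,0.314]'

```text
clock: 8.45
ee_pos: [0.4839, 0.1802, 0.1778]
tcp_rot: [0.187, 0.982, 0.001, 0.0]
contact_force: [0.9, 0.7, -0.5]
grip_width: 0.298
```

Request:
play_rows --plan '[-0.0025,-0.0065,0,0,0,0.063,-0.0047,-0.0131,0,0,0,0.126,-0.0064,-0.0198,0,0,0,0.188,-0.0077,-0.0266,0,0,0,0.251,-0.0085,-0.0335,0,0,0,0.314]'

```text
clock: 8.95
ee_pos: [0.4752, 0.1469, 0.1778]
tcp_rot: [0.031, 1.0, 0.001, 0.0]
contact_force: [0.2, 3.0, -1.0]
grip_width: 0.3
```

Request:
play_rows --plan '[-0.0004,-0.0069,0,0,0,0.063,-0.0004,-0.0139,0,0,0,0.126,0,-0.0208,0,0,0,0.188,0.0009,-0.0277,0,0,0,0.251,0.0022,-0.0345,0,0,0,0.314]'

```text
clock: 9.45
ee_pos: [0.4773, 0.112, 0.1777]
tcp_rot: [-0.126, 0.992, 0.001, -0.0]
contact_force: [-0.7, 3.5, -0.2]
grip_width: 0.3
```

Request:
play_rows --plan '[0.0017,-0.0067,0,0,0,0.063,0.0039,-0.0133,0,0,0,0.126,0.0065,-0.0198,0,0,0,0.188,0.0094,-0.026,0,0,0,0.251,0.0128,-0.0321,0,0,0,0.314]'

```text
clock: 9.95
ee_pos: [0.4901, 0.0798, 0.1777]
tcp_rot: [-0.279, 0.96, 0.0, -0.0]
contact_force: [-1.3, 1.6, 0.4]
grip_width: 0.301
```

```bash
python3 st.py
```

```text
t 9.95 z 0.17774580387412833 r 0.11013122006647982 theta 324.92131878854116 tool -37.245015346076215 Ftan(resist) -2.035537924669173 Frad 0.36650042863657195 [-1.34283473  1.57306455  0.37008613]
```

Request:
play_rows --plan '[-0.0023,0.004,0,0,0,-0.042,-0.0044,0.0081,0,0,0,-0.084,-0.0063,0.0123,0,0,0,-0.126,-0.0081,0.0166,0,0,0,-0.168,-0.0096,0.021,0,0,0,-0.209]'

```text
clock: 10.45
ee_pos: [0.4822, 0.0965, 0.1779]
tcp_rot: [-0.174, 0.985, -0.003, 0.001]
contact_force: [2.7, -8.3, -0.8]
grip_width: 0.298
```

Request:
play_rows --plan '[-0.0014,0.0044,0,0,0,-0.042,-0.0026,0.0089,0,0,0,-0.084,-0.0036,0.0134,0,0,0,-0.126,-0.0044,0.0179,0,0,0,-0.168,-0.0051,0.0225,0,0,0,-0.209]'

```text
clock: 10.95
ee_pos: [0.4764, 0.1187, 0.1778]
tcp_rot: [-0.07, 0.998, -0.003, 0.0]
contact_force: [1.2, -8.8, 1.6]
grip_width: 0.3
```

Request:
play_rows --plan '[-0.0004,0.0046,0,0,0,-0.042,-0.0007,0.0092,0,0,0,-0.084,-0.0007,0.0138,0,0,0,-0.126,-0.0006,0.0185,0,0,0,-0.168,-0.0003,0.0231,0,0,0,-0.209]'

```text
clock: 11.45
ee_pos: [0.4754, 0.1418, 0.1778]
tcp_rot: [0.034, 0.999, -0.003, -0.0]
contact_force: [-0.7, -8.6, 3.2]
grip_width: 0.301
```

Request:
play_rows --plan '[0.0005,0.0046,0,0,0,-0.042,0.0012,0.0092,0,0,0,-0.084,0.0021,0.0137,0,0,0,-0.126,0.0032,0.0182,0,0,0,-0.168,0.0045,0.0226,0,0,0,-0.209]'

```text
clock: 11.95
ee_pos: [0.4792, 0.1645, 0.1777]
tcp_rot: [0.138, 0.99, -0.003, -0.001]
contact_force: [-2.4, -8.6, 5.5]
grip_width: 0.296
```

Request:
play_rows --plan '[0.0015,0.0044,0,0,0,-0.042,0.0031,0.0087,0,0,0,-0.084,0.0049,0.013,0,0,0,-0.126,0.007,0.0171,0,0,0,-0.168,0.0091,0.0212,0,0,0,-0.209]'

```text
clock: 12.45
ee_pos: [0.4877, 0.186, 0.1777]
tcp_rot: [0.24, 0.971, -0.003, -0.001]
contact_force: [-4.0, -8.4, 6.1]
grip_width: 0.302
```

```bash
python3 st.py
```

```text
t 12.45 z 0.17767291474369284 r 0.10991989094101455 theta 22.670814943359005 tool 23.012560733536603 Ftan(resist) 9.347464730177746 Frad -0.32928307840772586 [-4.01979986 -8.44539717  6.07637886]
```

Request:
play_rows --plan '[0.0023,0.004,0,0,0,-0.042,0.0049,0.0079,0,0,0,-0.084,0.0075,0.0116,0,0,0,-0.126,0.0104,0.0153,0,0,0,-0.168,0.0133,0.0188,0,0,0,-0.209]'

```text
clock: 12.95
ee_pos: [0.5005, 0.2052, 0.1777]
tcp_rot: [0.34, 0.94, -0.003, -0.002]
contact_force: [-5.8, -6.5, 6.7]
grip_width: 0.3
```

Request:
play_rows --plan '[0,0,0,0,0,0,0,0,0,0,0,0,0,0,0,0,0,0]'

```text
clock: 13.25
ee_pos: [0.501, 0.2061, 0.1777]
tcp_rot: [0.339, 0.941, -0.002, -0.001]
contact_force: [-3.4, -5.2, 5.5]
grip_width: 0.3
```

```bash
python3 st.py
```

```text
t 13.25 z 0.17774664395463902 r 0.11001958655817169 theta 35.22827379110291 tool 34.83881600650092 Ftan(resist) 6.166285101201485 Frad -0.6860691112728428 [-3.44060041 -5.16294795  5.45859368]
```

Request:
play_rows --plan '[-0.0044,-0.0054,0,0,0,0.063,-0.0085,-0.011,0,0,0,0.126,-0.0122,-0.0168,0,0,0,0.188,-0.0155,-0.0229,0,0,0,0.251,-0.0185,-0.0292,0,0,0,0.314]'

```text
clock: 13.75
ee_pos: [0.4839, 0.1801, 0.1778]
tcp_rot: [0.186, 0.983, 0.001, 0.0]
contact_force: [1.4, 1.8, -1.6]
grip_width: 0.303
```

Request:
play_rows --plan '[-0.0025,-0.0065,0,0,0,0.063,-0.0047,-0.0131,0,0,0,0.126,-0.0064,-0.0198,0,0,0,0.188,-0.0077,-0.0266,0,0,0,0.251,-0.0085,-0.0335,0,0,0,0.314]'

```text
clock: 14.25
ee_pos: [0.4752, 0.1468, 0.1778]
tcp_rot: [0.03, 1.0, 0.001, 0.0]
contact_force: [-0.4, 2.5, -0.5]
grip_width: 0.301
```

Request:
play_rows --plan '[-0.0004,-0.0069,0,0,0,0.063,-0.0004,-0.0139,0,0,0,0.126,0,-0.0208,0,0,0,0.188,0.0009,-0.0277,0,0,0,0.251,0.0022,-0.0345,0,0,0,0.314]'

```text
clock: 14.75
ee_pos: [0.4773, 0.1119, 0.1778]
tcp_rot: [-0.127, 0.992, 0.001, 0.0]
contact_force: [-0.3, 0.7, -1.2]
grip_width: 0.298
```

Request:
play_rows --plan '[0.0017,-0.0067,0,0,0,0.063,0.0039,-0.0133,0,0,0,0.126,0.0065,-0.0198,0,0,0,0.188,0.0094,-0.026,0,0,0,0.251,0.0128,-0.0321,0,0,0,0.314]'

```text
clock: 15.25
ee_pos: [0.49, 0.0797, 0.1778]
tcp_rot: [-0.28, 0.96, 0.0, -0.0]
contact_force: [-1.1, 0.8, 0.6]
grip_width: 0.301
```

```bash
python3 st.py; python3 -c "
from arc import *
tab(-35.5,36.5,1.2)"
```

```text
t 15.25 z 0.17776609082196848 r 0.11025078601071134 theta 324.8984528876772 tool -37.357639316502556 Ftan(resist) -1.2641129212854025 Frad 0.5379085411233915 [-1.10222987  0.82000999  0.57968803]
-35.5>-29.5 -0.0012, 0.0020, 0, 0, 0, -0.021, -0.0023, 0.0040, 0, 0, 0, -0.042, -0.0034, 0.0061, 0, 0, 0, -0.063, -0.0044, 0.0081, 0, 0, 0, -0.084, -0.0054, 0.0102, 0, 0, 0, -0.105
-29.5>-23.5 -0.0009, 0.0021, 0, 0, 0, -0.021, -0.0018, 0.0042, 0, 0, 0, -0.042, -0.0027, 0.0064, 0, 0, 0, -0.063, -0.0035, 0.0086, 0, 0, 0, -0.084, -0.0043, 0.0107, 0, 0, 0, -0.105
-23.5>-17.5 -0.0007, 0.0022, 0, 0, 0, -0.021, -0.0014, 0.0044, 0, 0, 0, -0.042, -0.0020, 0.0066, 0, 0, 0, -0.063, -0.0026, 0.0089, 0, 0, 0, -0.084, -0.0031, 0.0111, 0, 0, 0, -0.105
-17.5>-11.5 -0.0005, 0.0023, 0, 0, 0, -0.021, -0.0009, 0.0045, 0, 0, 0, -0.042, -0.0013, 0.0068, 0, 0, 0, -0.063, -0.0017, 0.0091, 0, 0, 0, -0.084, -0.0019, 0.0114, 0, 0, 0, -0.105
-11.5>-5.5 -0.0002, 0.0023, 0, 0, 0, -0.021, -0.0004, 0.0046, 0, 0, 0, -0.042, -0.0006, 0.0069, 0, 0, 0, -0.063, -0.0007, 0.0092, 0, 0, 0, -0.084, -0.0007, 0.0115, 0, 0, 0, -0.105

[... 514 characters left out ...]
.105
12.5>18.5 0.0007, 0.0022, 0, 0, 0, -0.021, 0.0015, 0.0044, 0, 0, 0, -0.042, 0.0023, 0.0066, 0, 0, 0, -0.063, 0.0031, 0.0087, 0, 0, 0, -0.084, 0.0040, 0.0108, 0, 0, 0, -0.105
18.5>24.5 0.0009, 0.0021, 0, 0, 0, -0.021, 0.0019, 0.0042, 0, 0, 0, -0.042, 0.0029, 0.0063, 0, 0, 0, -0.063, 0.0040, 0.0083, 0, 0, 0, -0.084, 0.0051, 0.0104, 0, 0, 0, -0.105
24.5>30.5 0.0012, 0.0020, 0, 0, 0, -0.021, 0.0023, 0.0040, 0, 0, 0, -0.042, 0.0036, 0.0059, 0, 0, 0, -0.063, 0.0049, 0.0079, 0, 0, 0, -0.084, 0.0062, 0.0098, 0, 0, 0, -0.105
30.5>36.5 0.0014, 0.0019, 0, 0, 0, -0.021, 0.0028, 0.0037, 0, 0, 0, -0.042, 0.0042, 0.0055, 0, 0, 0, -0.063, 0.0057, 0.0073, 0, 0, 0, -0.084, 0.0072, 0.0091, 0, 0, 0, -0.105
```

Request:
play_rows --plan '[-0.0012,0.002,0,0,0,-0.021,-0.0023,0.004,0,0,0,-0.042,-0.0034,0.0061,0,0,0,-0.063,-0.0044,0.0081,0,0,0,-0.084,-0.0054,0.0102,0,0,0,-0.105]'

```text
clock: 15.75
ee_pos: [0.4863, 0.087, 0.1779]
tcp_rot: [-0.226, 0.974, -0.002, 0.001]
contact_force: [4.6, -7.2, -1.2]
grip_width: 0.297
```

Request:
play_rows --plan '[-0.0009,0.0021,0,0,0,-0.021,-0.0018,0.0042,0,0,0,-0.042,-0.0027,0.0064,0,0,0,-0.063,-0.0035,0.0086,0,0,0,-0.084,-0.0043,0.0107,0,0,0,-0.105]'

```text
clock: 16.25
ee_pos: [0.4818, 0.0975, 0.1778]
tcp_rot: [-0.175, 0.985, -0.002, 0.001]
contact_force: [3.9, -8.9, -1.1]
grip_width: 0.301
```

Request:
play_rows --plan '[-0.0007,0.0022,0,0,0,-0.021,-0.0014,0.0044,0,0,0,-0.042,-0.002,0.0066,0,0,0,-0.063,-0.0026,0.0089,0,0,0,-0.084,-0.0031,0.0111,0,0,0,-0.105]'

```text
clock: 16.75
ee_pos: [0.4783, 0.1084, 0.1778]
tcp_rot: [-0.123, 0.992, -0.002, 0.001]
contact_force: [2.0, -8.8, 1.2]
grip_width: 0.3
```

```bash
python3 st.py
```

```text
t 16.75 z 0.177823720202042 r 0.11021614875463519 theta 341.073530327792 tool -18.90893410874294 Ftan(resist) 9.034613572895548 Frad 0.19007899917472115 [ 2.02068446 -8.80779239  1.22705085]
```

Request:
play_rows --plan '[-0.0005,0.0023,0,0,0,-0.021,-0.0009,0.0045,0,0,0,-0.042,-0.0013,0.0068,0,0,0,-0.063,-0.0017,0.0091,0,0,0,-0.084,-0.0019,0.0114,0,0,0,-0.105]'

```text
clock: 17.25
ee_pos: [0.476, 0.1197, 0.1778]
tcp_rot: [-0.071, 0.998, -0.002, 0.0]
contact_force: [1.2, -8.9, 1.9]
grip_width: 0.302
```

```bash
python3 st.py
```

```text
t 17.25 z 0.1777799980314872 r 0.11031982607122748 theta 347.0493990925337 tool -12.891566264585279 Ftan(resist) 8.959829991966895 Frad 0.03970404283514051 [ 1.23098156 -8.87495433  1.93057994]
```

Request:
play_rows --plan '[-0.0002,0.0023,0,0,0,-0.021,-0.0004,0.0046,0,0,0,-0.042,-0.0006,0.0069,0,0,0,-0.063,-0.0007,0.0092,0,0,0,-0.084,-0.0007,0.0115,0,0,0,-0.105]'

```text
clock: 17.75
ee_pos: [0.4749, 0.131, 0.1777]
tcp_rot: [-0.018, 1.0, -0.002, -0.0]
contact_force: [1.3, -9.1, 3.5]
grip_width: 0.295
```

```bash
python3 st.py
```

```text
t 17.75 z 0.1777428680972777 r 0.1103571988099526 theta 352.9864760342209 tool -6.869224215213919 Ftan(resist) 9.151791643325344 Frad -0.9178270111620426 [ 1.27061795 -9.10951298  3.5168079 ]
```

Request:
play_rows --plan '[0,0.0023,0,0,0,-0.021,0,0.0046,0,0,0,-0.042,0.0001,0.0069,0,0,0,-0.063,0.0003,0.0092,0,0,0,-0.084,0.0005,0.0115,0,0,0,-0.105]'

```text
clock: 18.25
ee_pos: [0.4751, 0.1425, 0.1777]
tcp_rot: [0.034, 0.999, -0.002, -0.0]
contact_force: [0.4, -8.6, 4.0]
grip_width: 0.303
```

```bash
python3 st.py
```

```text
t 18.25 z 0.1777289079834899 r 0.11036007689924422 theta -1.0487464285683643 tool -0.8597975653621717 Ftan(resist) 8.606444611744543 Frad -0.9154448122389555 [ 0.35040716 -8.64789818  3.95013949]
```

Request:
play_rows --plan '[0.0002,0.0023,0,0,0,-0.021,0.0005,0.0046,0,0,0,-0.042,0.0009,0.0069,0,0,0,-0.063,0.0012,0.0092,0,0,0,-0.084,0.0017,0.0114,0,0,0,-0.105]'

```text
clock: 18.75
ee_pos: [0.4764, 0.1537, 0.1777]
tcp_rot: [0.087, 0.996, -0.003, -0.001]
contact_force: [-2.3, -10.4, 5.4]
grip_width: 0.302
```

```bash
python3 st.py
```

```text
t 18.75 z 0.17767604945948368 r 0.11037111415296144 theta 4.776976830754165 tool 5.157437430929932 Ftan(resist) 10.660085951204165 Frad 0.5214277640282647 [ -2.28770608 -10.42476476   5.4409432 ]
```

Request:
play_rows --plan '[0.0005,0.0023,0,0,0,-0.021,0.001,0.0045,0,0,0,-0.042,0.0016,0.0068,0,0,0,-0.063]'

```text
clock: 19.05
ee_pos: [0.4777, 0.1601, 0.1777]
tcp_rot: [0.118, 0.993, -0.003, -0.001]
contact_force: [-1.8, -10.8, 6.5]
grip_width: 0.299
```

```bash
python3 st.py
```

```text
t 19.05 z 0.17765120979075946 r 0.11037179520944605 theta 8.191668104724982 tool 8.773197096702987 Ftan(resist) 10.90728128108409 Frad -0.6525724590945692 [ -1.81619052 -10.77478945   6.52602741]
```

Request:
play_rows --plan '[0.0006,0.0022,0,0,0,-0.021,0.0012,0.0045,0,0,0,-0.042,0.0019,0.0067,0,0,0,-0.063]'

```text
clock: 19.35
ee_pos: [0.4793, 0.1665, 0.1776]
tcp_rot: [0.149, 0.989, -0.003, -0.001]
contact_force: [-3.4, -10.2, 7.9]
grip_width: 0.299
```

```bash
python3 st.py
```

```text
t 19.35 z 0.17762382478368932 r 0.11039373177771021 theta 11.62512698441347 tool 12.387289998979512 Ftan(resist) 10.767977379776386 Frad 0.42116213462840735 [ -3.44875081 -10.20944818   7.88110931]
```

Request:
play_rows --plan '[0.0007,0.0022,0,0,0,-0.021,0.0015,0.0044,0,0,0,-0.042,0.0023,0.0066,0,0,0,-0.063]'

```text
clock: 19.65
ee_pos: [0.4813, 0.1728, 0.1776]
tcp_rot: [0.181, 0.984, -0.004, -0.002]
contact_force: [-3.9, -11.7, 8.1]
grip_width: 0.299
```

```bash
python3 st.py
```

```text
t 19.65 z 0.1775743582082982 r 0.11045147258293322 theta 15.027744392358585 tool 16.008432252876347 Ftan(resist) 12.289664811966507 Frad -0.3243308575756578 [ -3.86347079 -11.67110299   8.115224  ]
```

Request:
play_rows --plan '[0.0009,0.0021,0,0,0,-0.021,0.0018,0.0043,0,0,0,-0.042,0.0027,0.0064,0,0,0,-0.063]'

```text
clock: 19.95
ee_pos: [0.4836, 0.179, 0.1775]
tcp_rot: [0.211, 0.977, -0.004, -0.002]
contact_force: [-4.4, -11.3, 8.3]
grip_width: 0.306
```

```bash
python3 st.py
```

```text
t 19.95 z 0.17754311760695313 r 0.11055498882802454 theta 18.457662937330355 tool 19.618725272519484 Ftan(resist) 12.135564607381134 Frad -0.44043760054863323 [ -4.38728384 -11.32332346   8.3146683 ]
```

Request:
play_rows --plan '[0,0,0,0,0,0,0,0,0,0,0,0,0,0,0,0,0,0]'

```text
clock: 20.25
ee_pos: [0.4837, 0.1794, 0.1776]
tcp_rot: [0.211, 0.977, -0.004, -0.002]
contact_force: [-4.1, -10.8, 7.5]
grip_width: 0.304
```

```bash
python3 - <<'E'
from h import *
F=[]
for i in range(8):
    im,d=robot.read_camera('side'); F.append(robot.sense()['contact_force'])
    if i==7: cv2.imwrite('pics/tight.png',cv2.resize(im[175:265,230:345],(767,600),interpolation=2))
print(np.round(F,1), np.mean(F,0)); import st
E
```

```text
[[ -3.6 -10.4   6.9]
 [ -3.6  -9.9   8. ]
 [ -4.5 -10.5   8.7]
 [ -4.3  -9.8   8. ]
 [ -4.   -9.6   7.6]
 [ -3.4 -10.4   7.7]
 [ -4.5 -10.2   7.7]
 [ -3.5 -10.3   8.5]] [ -3.91454523 -10.14027306   7.89029881]
t 20.65 z 0.17759024631663456 r 0.11067384879106514 theta 18.68402050483013 tool 19.556760560835997 Ftan(resist) 10.851775041784107 Frad -0.9049841977954274 [ -3.49433405 -10.31356619   8.51709058]
```

View pics/tight.png

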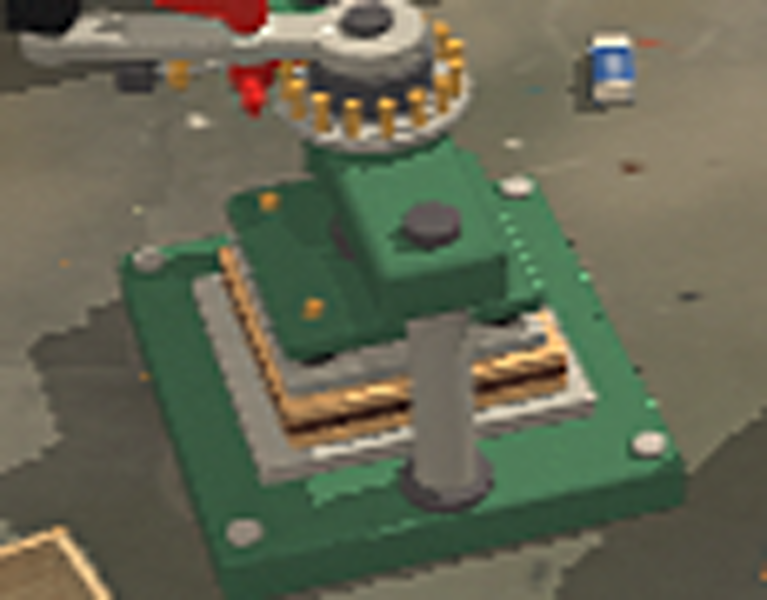

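The foot lies flat on the board, with the board on its bed at about (420,400). The red lever is still on tighten. At the knob, the moving push is about +3.2 N over free running, and the halted push (10.8 N) is at least 4.7 N over its free value. Averaged, that is near the target, so I'll unload the knob and let go.

Request:
play_rows --plan '[-0.0008,-0.0018,0,0,0,0,-0.0016,-0.0037,0,0,0,0,-0.0016,-0.0037,0,0,0,0]'

```text
clock: 20.95
ee_pos: [0.4827, 0.1778, 0.1777]
tcp_rot: [0.211, 0.978, -0.002, -0.001]
contact_force: [-1.9, -6.0, 4.6]
grip_width: 0.301
```

Request:
play_rows --plan '[0,0,0,0,0,0,0,0,0,0,0,0,0,0,0,0,0,0,0,0,0,0,0,0,0,0,0,0,0,0]' --grip 0.055

```text
clock: 21.45
ee_pos: [0.4839, 0.1806, 0.1775]
tcp_rot: [0.209, 0.978, 0.0, -0.0]
contact_force: [0.1, 0.8, 0.3]
grip_width: 0.609
```

Request:
play_rows --plan '[0,0,0.015,0,0,0,0,0,0.035,0,0,0,0,0,0.06,0,0,0,0,0,0.09,0,0,0,0,0,0.12,0,0,0]'

```text
clock: 21.95
ee_pos: [0.4837, 0.1802, 0.2985]
tcp_rot: [0.209, 0.978, 0.0, -0.0]
contact_force: [-0.1, -0.2, 0.1]
grip_width: 0.635
```

Request:
play_rows --plan '[-0.01,0.04,0,0,0,0,-0.02,0.08,0,0,0,0,-0.03,0.12,0,0,0,0,-0.03,0.12,0,0,0,0,-0.03,0.12,0,0,0,0]'

```text
clock: 22.45
ee_pos: [0.4535, 0.3008, 0.2972]
tcp_rot: [0.208, 0.978, -0.0, -0.0]
contact_force: [-0.2, -0.6, 0.2]
grip_width: 0.635
```

```bash
python3 - <<'E'
from fit import *
im,d=robot.read_camera('top'); print(knob('top',im,d))
W=red(im,d); c=W.mean(0); V=np.linalg.svd((W-c)[:,:2])[2][0]; V*=-np.sign(V[0]); print(c,V)
cv2.imwrite('pics/end.png',im[130:310,200:440].repeat(3,0).repeat(3,1)); s=robot.sense(); print(s['clock'],s['contact_force'],s['ee_pos'])
E
```

```text
(np.int64(83), array([0.4817, 0.1727, 0.2093]), ((481.72393798828125, 173.05348205566406), 11.265199661254883))
[0.53670398 0.15665543 0.19642124] [-0.76004853  0.64986632]
22.5 [-0.00507112 -0.69008837  0.57683806] [0.45412085 0.29943984 0.29730988]
```

View pics/end.png

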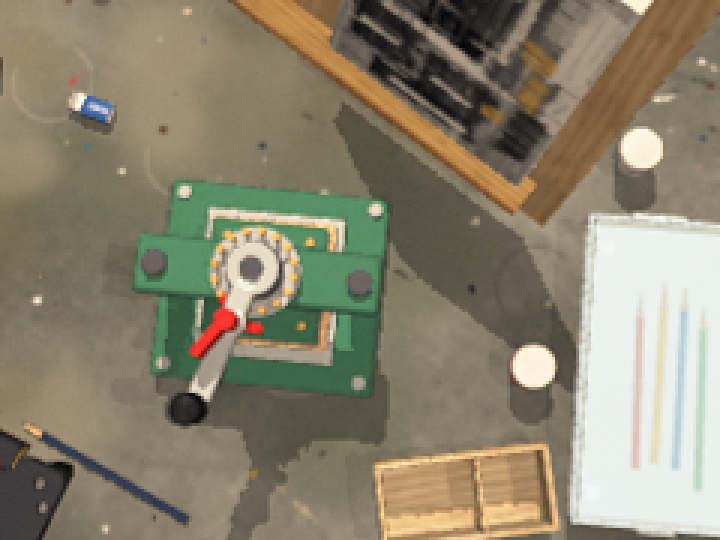

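The end view shows the knob at (187,408), the red lever on tighten, and the pots at (534,366) and (641,149). The eraser is at (92,107) and the robot is clear. The knob looks a little further back than where I let go, so I'll check that the handle isn't creeping and compare the bystanders with the start.

```bash
python3 - <<'E'
from fit import *
for i in range(16):
    im,d=robot.read_camera('top')
    if i%5==0: print(robot.sense()['clock'],knob('top',im,d)[1])
o=np.load('top0.npz')['im']
for n,(u,v) in dict(red=(378,252),blue=(414,180),eraser=(230,167)).items():
    t=o[v-11:v+12,u-11:u+12]; r=cv2.matchTemplate(im[v-21:v+22,u-21:u+22],t,cv2.TM_CCOEFF_NORMED); _,m,_,l=cv2.minMaxLoc(r); print(n,m,l[0]-10,l[1]-10)
im2,d2=robot.read_camera('side'); z=np.load('side0.npz')
# plate (green, under head) height change
for nm,D,I in(('0',z['d'],z['im']),('now',d2,im2)):
    v,u=np.mgrid[190:245,255:335]; v=v.ravel();u=u.ravel(); W=world('side',np.c_[u,v],D[v,u]); I=I[v,u].astype(int)
    g=(I[:,1]>I[:,2]+20); gz=W[g&(W[:,2]>.045)&(W[:,2]<.1)]; print(nm,len(gz),np.median(gz,0),np.percentile(gz[:,2],[20,80]))
E
```

```text
22.55 [0.4818 0.1727 0.2092]
22.8 [0.4814 0.1728 0.2096]
23.05 [0.4816 0.1729 0.2094]
23.3 [0.4819 0.1727 0.2095]
red 0.9998348951339722 0 0
blue 0.9997504949569702 0 0
eraser 0.9991260170936584 0 0
0 415 [0.55495469 0.12686891 0.09243058] [0.0908801  0.09370546]
now 439 [0.55664504 0.12272686 0.07400207] [0.07240873 0.07541872]
```

```bash
python3 -c "
from bench import robot
print(robot.finish_job())"
```

```text
the job is handed in; nothing more can be done
None
```

I moved the red lever over to tighten, worked the handle through three tightening swings with two free returns between them, and stopped on the third with the foot bearing on the board. The job is handed in at about 23 s of the 69 s. No verdict was reported, and I never measured the force on the board directly.

- **Knob force:** it ran free at about 9.0 N and rose to about 12.2 N while moving slowly, a rise of about 3.2 N. Halted, it stayed at 10.8 N, about 4.7 to 5.8 N above its free halted value of 5 to 6 N. The two disagree a little but sit on either side of the 4 N target, so the load is roughly 40 to 60 N.
- **After letting go:** the handle sat a few degrees behind where I stopped. Part of that may be measuring offset. If the screw turned back with it, the load is slightly lower than that. It did not creep over the next 0.8 s.
- **Plate:** it came down about 18 mm, compared with the 13 to 16 mm gap at the start, so the springs are compressed.
- **Everything else:** the lever is clearly on tighten, and the pots and eraser show no movement between the first and last pictures. The board looked in place on its bed by eye, but I did not measure it. The robot is clear of everything.

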